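# Unlock the fixture's spring arm and hold it open

## Robot

A 6-joint arm with a two-finger parallel gripper is mounted at the origin on the work surface. World frame = base frame: x ahead of the robot, y to its left, z up, the work surface at z = 0. Lengths are in m, angles in degrees, forces in N, time in s.
With the tool pointing down it reaches from about 0.325 to 1 m from the base axis. Payload 5.1 kg.
Tool frame: the origin (TCP) lies on the mounting face of the last link; the fingertips stand 173 mm ahead of it and the grasp point (between the pads) lies 155 mm ahead of it (ctrl.tcp_to_tips is the distance from the TCP to the fingertips, in m); z points along the fingers, y is the line along which they close (so a half turn about z gives the same grasp; the last joint's range is limited). The gripper opens to 85 mm and grips with 20 to 120 N. Pads are 22 mm wide; open, the fingers measure 114 mm over their backs; the gripper's body (76 mm by 85 mm) begins 54 mm behind the grasp point. The pads swing forward as they close: fully open they stand 13 mm farther back than shut.
Start: joints at [-4.733, 7.093, 94.555, -0, 78.352, -4.733], TCP at [0.65, -0, 0.405] pointing down, gripper open.
Joint ranges: [-149.61, 149.61], [-58.7, 133.49], [1.44, 155.28], [-77.14, 257.14], [18.33, 153.61], [-166.67, 166.67]. Speed limits (degrees/s): [147.25, 147.25, 180, 180, 180, 180].

## Interface

Orientations are given as a 3x3 rotation matrix whose columns are the frame's x, y, z axes.
In Python, from station import ctrl, camrig gives the robot as it stands (ctrl), with the cameras (camrig).
- The arm moves only by the tool drive_effector, called after "Emit:" as name(argument=value, ...), one argument or row to a line, values as JSON. Schema: {"type":"object","properties":{"segments":{"type":"array","items":{"type":"array","items":{"type":"number"},"minItems":6,"maxItems":6},"minItems":1,"maxItems":5},"finger_gap":{"type":"number"},"grip_force":{"type":"number"},"only":{"type":"string"},"quiet":{"type":"boolean"},"lines":{"type":"string"}},"required":["segments"],"additionalProperties":false}. segments is a list of rows, 1 to 5 of them, each of 6 numbers: dx, dy, dz in fractions of the full range, 1 being 0.8 m, then a rotation vector rx, ry, rz in fractions of the full range, 1 being 90 degrees; each row is the pose to reach, as a shift and turn from the pose commanded when the call began, along the tool's axes at that moment; what a row does not reach only later rows make up. A row lasts 1/10 s, in which the tool goes at most 0.05 m and 8.59 degrees, less where a joint would pass 70% of its speed; a pose out of reach is approached as far as the arm can. finger_gap is the opening from 0.0 (shut) to 1.0 (fully open), set as the call begins (left out keeps the last). The fingers move at their own pace and stop on an object; grip_force is the grip in N (left out, the last holds). Time passes only in rows, so rows that do not move let the fingers close. The tool returns the time, the measured TCP pose, the force, the opening and the grip force at its end. only (a regular expression) keeps the lines of the reply that match it, lines (a string "A,B") keeps lines A to B, and quiet returns only ok. Input that does not fit is refused with a message, and nothing moves.
- ctrl.get_state(): the state, without advancing time (a new reading comes with each control period).
- camrig.get_image(name): name is "scene" or "side" or "wrist"; returns the picture (400x640x3 uint8, red, green, blue); there is no depth.
- camrig.get_calibration(name): a dict with "fx", "fy", "cx", "cy" (pixels), "extrinsics" (4x4, takes a point from camera to world coordinates). Camera axes: x right, y down, z forward; pixel columns grow to the right and rows downward; lengths in m; the calibration is good to about 2 mm. A picture is of the moment at which its call begins: read the wrist's pose just before it. get_calibration takes no time and is no camera call; for the wrist camera it gives the pose at the moment of the call.
- ctrl.finish_job(): hands the job in; it is judged then, once.
The state is a dict: "t": time; "q": joint angles; "qvel": joint speeds; "tau": joint torques, N m; "tool_pos": TCP position; "tcp_rot": TCP orientation; "force": force on the tool from outside, world axes, zero at the start; "ft_torque": the same for the moment, N m; "opening": opening from 0.0 (shut) to 1.0 (fully open); "grasp_force": force on a finger pad.
Only numpy, scipy, OpenCV 4.12 (cv2) and the standard library are available. Lean on these libraries where they do the work, as an engineer would, in place of code of your own. Each camera call takes 0.05 s, during which the arm holds its last target. There are 200 camera calls.

## Task

Somebody is about to lift the pink frame out of the assembly fixture. Turn the red knob anticlockwise to draw the brass lock bolt clear of the arm's tail, then swing the steel arm by its blue handle against its spring, away from the pink frame, all the way to its stop. Finish while holding it there with the fingers on the blue handle (do not let go), with the bolt still drawn, the pink frame still lying in its nest and the things around the fixture left alone.

Things in the scene. Friction and masses are not known exactly. Their poses are not given: they have to be found in the camera images.
- fixture: Dark steel base plate, 260 (x) by 290 (y) by 12 mm, fixed to the bench. Origin on the bench surface; x runs from the handle end to the knob end, y towards the nest, z up. In its frame (mm): plate centre (10, -5), arm pivot (30, -20), knob axis (122, -5), nest centre (-25, 65), brass stop pin 12 mm wide, 46 high, at (-3, -89).
- swing_arm (a joint): Angle of the steel arm about its upright pivot, rad, growing anticlockwise from above. About 0: its pad presses on the pink frame, the arm points along fixture -x. Opening swings the handle away from the frame, to fixture -y; the stop is at 0.95. A spring always pulls it shut: 2 N at the handle at 0, 4.4 N at the stop. While the bolt stands beside the yellow tail it cannot open.
- pivot (a point): Point on the arm's pivot axis, on top of the steel hub (34 mm in diameter), 56 mm above the bench. The arm is 14 mm wide, its top 44 mm above the bench; its yellow tail, 10 mm wide, reaches 50 mm past the pivot towards the knob.
- blue_handle: Blue upright round handle, 18 mm in diameter, on the arm's free end, 120 mm from the pivot axis. Origin on its axis at its foot, 44 mm above the bench; 48 mm high (top at 92 mm, last 4 mm tapered). It spins freely on the arm's end like a roller. Grip or push it from above; nothing near it is higher than the hub (56 mm).
- lock_knob (a joint): Angle of the red knob, rad, growing anticlockwise from above. 0 is locked, 1.35 is its stop; it starts between 0 and 0.2. Each radian draws the brass bolt 12.5 mm away from the arm; the tail is free from about 1.0 rad. Light friction (0.06 N m); it stays where it is left.
- knob_grip (a point): Point on the knob's upright axis, 68 mm above the bench, in the middle of its grip bar. The red bar is 46 mm long, 14 mm thick, 46 to 76 mm above the bench, over a flange 42 mm in diameter. The point's x axis lies along the bar; at knob angle 0 this is the fixture's x axis.
- frame: Pink plastic ladder frame, 80 by 120 by 12 mm, loose in its nest between white fences (tops at 40 mm). Origin at the centre of its underside, 28 mm above the bench. Not to be moved.
- red_dish: Shallow red plastic dish, 80 mm in diameter, 22 mm high, loose on the bench. Leave alone.
- black_stand: Round black stand, 90 mm in diameter, 18 mm high, loose on the bench. Leave alone.
- solder_gun: Blue soldering gun lying on its side, about 200 by 135 by 40 mm, loose on the bench. Leave alone.
- screwdriver: Screwdriver with an orange handle, 160 mm long, lying on the bench. Leave alone.

How it is judged:
By the outcome, as a careful person would: the job done as asked, in the order asked, and still so for the second after the job is handed in, while the arm keeps its last pose, push and grip.
It also fails if it takes over 45 s, if anything falls off the work surface, if the arm or the gripper's body presses on something with over 40 N, if the wrist force passes 120 N, or if a joint passes its speed limit or range.

## Working session

There is one attempt and no reset: what is moved stays moved. The work goes in short steps, Python scripts to look and compute and a tool call to move; the robot and the scene stay as the last step left them, time stands still between calls to the robot, and variables do not carry over. Pictures are saved under pics/ and viewed, at most 10 in all, crops included, and the job is handed in when it is done.

```bash
ls; mkdir -p pics; python3 - <<'E'
from station import ctrl, camrig
import cv2
for n in("scene","side","wrist"):
    im=camrig.get_image(n);cv2.imwrite(f"pics/{n}0.png",im[:,:,::-1])
    c=camrig.get_calibration(n);print(n,c["fx"],c["cx"],c["cy"]);print(c["extrinsics"])
s=ctrl.get_state();print(s["t"],s["tool_pos"],s["tcp_rot"],s["opening"])
E
```

```text
pics
station.py
scene 408.5731003339222 316.37809053523534 205.5106756725921
[[ 0.58935968  0.48510248 -0.64601141  1.32193202]
 [ 0.80758733 -0.37494898  0.45520981 -0.53739927]
 [-0.02139791 -0.78999294 -0.61274243  0.77047016]
 [ 0.          0.          0.          1.        ]]
side 489.53658945571283 325.11923251684823 199.78736670265803
[[ 0.998472   -0.02160114  0.05086304  0.54302552]
 [-0.05484564 -0.49987245  0.86436074 -1.07261821]
 [ 0.00675385 -0.86582961 -0.50029338  0.67837775]
 [ 0.          0.          0.          1.        ]]
wrist 313.090498255466 322.65950246525495 204.00813284948737
[[ 9.99997942e-01  1.31075815e-03 -1.54826149e-03  6.49624177e-01]
 [ 8.49268334e-04 -9.63620721e-01 -2.67272117e-01  6.69504881e-02]
 [-1.84226596e-03  2.67270253e-01 -9.63619851e-01  3.73843290e-01]
 [ 0.00000000e+00  0.00000000e+00  0.00000000e+00  1.00000000e+00]]
0.15 [ 6.49803316e-01 -1.29873321e-05  4.03712864e-01] [[ 2.04904533e-05  9.99998588e-01 -1.68062964e-03]
 [ 9.99999989e-01 -2.02381405e-05  1.50146744e-04]
 [ 1.50112519e-04 -1.68063269e-03 -9.99998576e-01]] 0.9963989945165843
```

View pics/scene0.png

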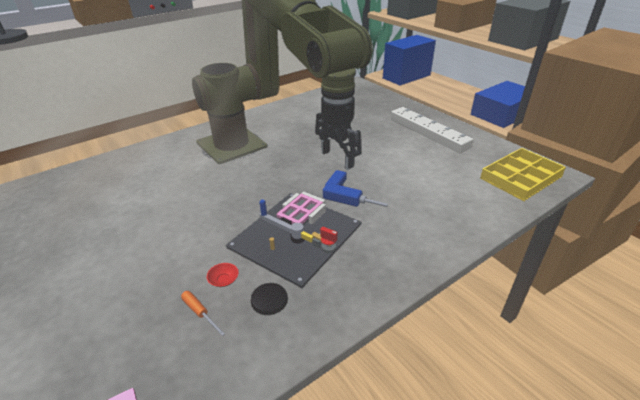

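View pics/side0.png

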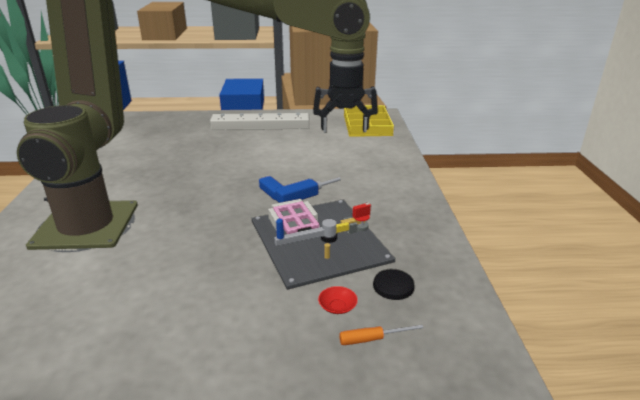

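View pics/wrist0.png

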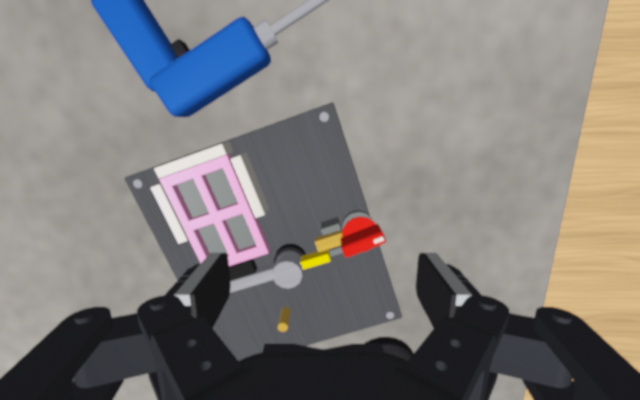

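The wrist view shows the fixture with hub (288,275), knob (362,237) and stop pin (284,320). The plate corners are (126,178), (333,103) and (401,318). In scene the handle is at (263,207) and the knob at (328,236). In side the handle is at (280,229) and the knob at (362,213).

```bash
cat > h.py <<'E'
from station import ctrl, camrig
import numpy as np,cv2
def P(c):
    return np.diag([1,1,1])@np.array([[c["fx"],0,c["cx"]],[0,c["fy"],c["cy"]],[0,0,1]])@np.linalg.inv(c["extrinsics"])[:3]
def proj(M,X):
    p=M@np.append(X,1);return p[:2]/p[2]
def tri(Ms,uv):
    A=np.vstack([[u*M[2]-M[0],v*M[2]-M[1]] for M,(u,v) in zip(Ms,uv)])
    X=np.linalg.svd(A)[2][-1];return X[:3]/X[3]
def blob(im,col,win):
    u0,v0,u1,v1=win;a=im[v0:v1,u0:u1].astype(int);r,g,b=a[...,0],a[...,1],a[...,2]
    m=(b-r>50) if col=="blue" else (r-g>90)&(r-b>90)
    v,u=np.nonzero(m);return np.array([u.mean()+u0,v.mean()+v0]),(u.min()+u0,u.max()+u0,v.min()+v0,v.max()+v0,len(u))
def fix(p,X):
    c,s=np.cos(p[2]),np.sin(p[2]);X=np.array(X)/1000
    return np.array([p[0]+c*X[0]-s*X[1],p[1]+s*X[0]+c*X[1],X[2]])
E
python3 - <<'E'
from h import *
from scipy.optimize import least_squares
C={n:P(camrig.get_calibration(n)) for n in("scene","side","wrist")}
I={n:cv2.imread(f"pics/{n}0.png")[:,:,::-1] for n in C}
TL,TR,BR,BL=[-120,140,12],[140,140,12],[140,-150,12],[-120,-150,12]
hub=[30,-20,56];pin=[-3,-89,46]
obs=[("wrist",TL,126,178),("wrist",TR,333,103),("wrist",BR,401,318),("wrist",hub,288,275),("wrist",pin,283,328),
("side",TL,250,216),("side",BR,393,262),("side",BL,290,281),("scene",BL,228,245),("scene",TR,361,222),("scene",BR,303,282)]
f=lambda p:np.concatenate([proj(C[n],fix(p,X))-[u,v] for n,X,u,v in obs])
r=least_squares(f,[.6,.05,.25],loss="soft_l1");p=r.x
print(p[:2],np.degrees(p[2]));print(f(p).reshape(-1,2).round(1))
np.save("p.npy",p)
for n,w in(("scene",(255,195,270,220)),("side",(272,215,288,242))):print(n,blob(I[n],"blue",w),proj(C[n],fix(p,[-90,-20,68])))
hs=[blob(I["scene"],"blue",(255,195,270,220))[0],blob(I["side"],"blue",(272,215,288,242))[0]]
print("handle",tri([C["scene"],C["side"]],hs),fix(p,[-90,-20,68]))
for n,w in(("scene",(315,222,345,252)),("side",(345,198,378,225)),("wrist",(330,205,395,265))):print(n,blob(I[n],"red",w),proj(C[n],fix(p,[122,-5,61])))
ks=[blob(I["scene"],"red",(315,222,345,252))[0],blob(I["side"],"red",(345,198,378,225))[0]]
print("knob",tri([C["scene"],C["side"]],ks),fix(p,[122,-5,61]))
S=[cv2.resize(I[n][y:y+100,x:x+130],(390,300),interpolation=cv2.INTER_CUBIC) for n,x,y in(("scene",225,185),("side",260,190))]
w=cv2.resize(I["wrist"][200:300,270:400],(390,300),interpolation=cv2.INTER_CUBIC)
cv2.imwrite("pics/crop.png",np.vstack([np.hstack(S),np.hstack([w,w*0])])[:,:,::-1])
E
```

```text
[ 0.574661   -0.09512551] 19.060315894354666
[[-2.3 -0.1]
 [ 0.9 -0.9]
 [ 1.7  0.1]
 [-0.6  0.1]
 [ 0.  -0.7]
 [ 0.6  1.2]
 [ 2.8 -3.9]
 [-3.7  4.9]
 [-4.2  0.1]
 [-0.1 -0.4]
 [-2.2  4.1]]
scene (array([262.4       , 206.10909091]), (np.int64(260), np.int64(264), np.int64(199), np.int64(214), 55)) [261.52357329 207.87790995]
side (array([279.5078125, 228.671875 ]), (np.int64(276), np.int64(283), np.int64(219), np.int64(238), 128)) [280.01685395 228.56067197]
handle [ 0.49398994 -0.13983626  0.06758626] [ 0.49612649 -0.14341971  0.068     ]
scene (array([326.67708333, 235.54166667]), (np.int64(321), np.int64(335), np.int64(227), np.int64(243), 96)) [327.65090629 234.7127749 ]
side (array([361.10162602, 211.99593496]), (np.int64(353), np.int64(369), np.int64(204), np.int64(220), 246)) [361.53437561 210.12286013]
wrist (array([359.28216123, 235.83704974]), (np.int64(342), np.int64(384), np.int64(217), np.int64(256), 1166)) [362.29364167 240.21964046]
knob [ 0.69022476 -0.06226998  0.05753022] [ 0.69160521 -0.06001066  0.061     ]
```

View pics/crop.png

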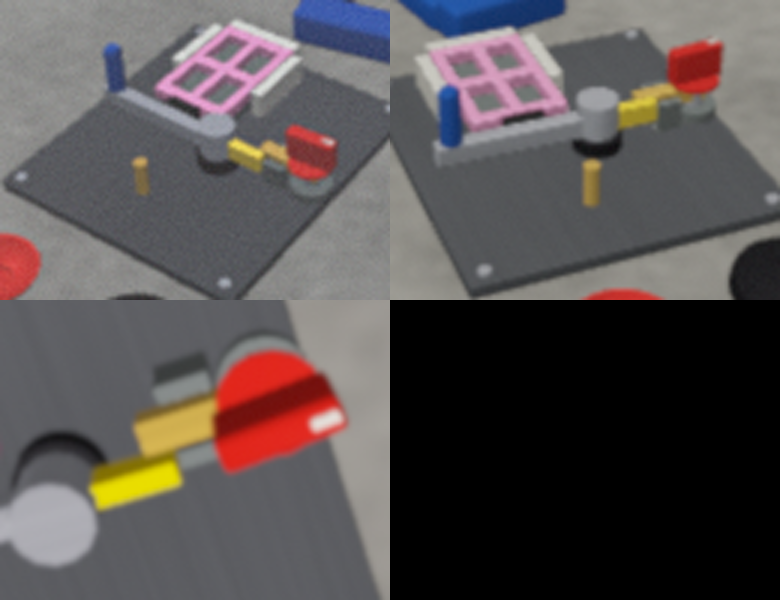

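The crop shows handle, knob and bolt beside the tail (locked). I'll refit with better points, then hover near the knob.

```bash
python3 - <<'E'
from h import *
from scipy.optimize import least_squares
C={n:P(camrig.get_calibration(n)) for n in("scene","side","wrist")}
hub=[30,-20,56];pin=[-3,-89,46];H=[-90,-20,70]
obs=[("wrist",[-120,140,12],126,178),("wrist",[140,140,12],333,103),("wrist",[140,-150,12],401,318),("wrist",hub,287.7,274.5),("wrist",pin,283,328),
("side",H,279.5,228.7),("scene",H,262.4,206.1),("side",[-3,-89,46],457-0+0-457+260+(592-390)/3,190+163/3),("scene",pin,225+140/3,185+161/3),
("side",hub,260+(598-390)/3,190+97/3),("scene",hub,225+216/3,185+122/3)]
f=lambda p:np.concatenate([proj(C[n],fix(p,X))-[u,v] for n,X,u,v in obs])
p=least_squares(f,[.6,.05,.25],loss="soft_l1").x
print(p[:2],np.degrees(p[2]));print(f(p).reshape(-1,2).round(1))
np.save("p.npy",p);print("handle",fix(p,H),"knob",fix(p,[122,-5,68]))
E
```

```text
[ 0.57459713 -0.09504573] 19.024981777787055
[[-2.3 -0.2]
 [ 0.9 -0.9]
 [ 1.7  0.1]
 [-0.3  0.6]
 [-0.1 -0.7]
 [ 0.4 -0.9]
 [-0.9  1.2]
 [-0.2  0.4]
 [-1.4  0.6]
 [-0.4  0.1]
 [-1.   0.9]]
handle [ 0.49603285 -0.1432915   0.07      ] knob [ 0.69156297 -0.06000301  0.068     ]
```

The manual's scale: shifts go in shares of 0.8 m and turns go in shares of 90 degrees. Converting my numbers, 0.075 m is 0.0938, -0.06 m is -0.075, 40 degrees is 0.4444.

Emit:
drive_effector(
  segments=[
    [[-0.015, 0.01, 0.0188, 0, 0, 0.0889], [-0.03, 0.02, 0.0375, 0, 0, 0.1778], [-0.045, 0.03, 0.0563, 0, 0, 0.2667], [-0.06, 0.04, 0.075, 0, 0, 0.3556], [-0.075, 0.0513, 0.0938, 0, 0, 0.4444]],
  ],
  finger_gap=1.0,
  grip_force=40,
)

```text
refused: segments[0]: the value is too short (schema: minItems 6). Nothing was moved.
```

The error is about the shape of the input: a list of rows, each a list of 6 numbers. Fixing that and sending the same move.

Emit:
drive_effector(
  segments=[
    [-0.015, 0.01, 0.0188, 0, 0, 0.0889],
    [-0.03, 0.02, 0.0375, 0, 0, 0.1778],
    [-0.045, 0.03, 0.0563, 0, 0, 0.2667],
    [-0.06, 0.04, 0.075, 0, 0, 0.3556],
    [-0.075, 0.0513, 0.0938, 0, 0, 0.4444],
  ],
  finger_gap=1.0,
  grip_force=40,
)

```text
t: 0.65
tool_pos: [0.6911, -0.0605, 0.3286]
tcp_rot: [[0.647, 0.762, -0.001], [0.762, -0.647, 0.0], [-0.0, -0.001, -1.0]]
force: [-0.0, -0.8, -0.1]
opening: 1.002
grasp_force: 0.0
```

Emit:
drive_effector(
  segments=[
    [0, 0, 0, 0, 0, 0.0889],
    [0, 0, 0, 0, 0, 0.1778],
    [0, 0, 0, 0, 0, 0.2667],
    [0, 0, 0, 0, 0, 0.3111],
    [0, 0, 0, 0, 0, 0.3111],
  ],
)

```text
t: 1.15
tool_pos: [0.6909, -0.06, 0.3292]
tcp_rot: [[0.927, 0.375, -0.001], [0.375, -0.927, 0.0], [-0.001, -0.0, -1.0]]
force: [1.2, 1.0, -0.2]
opening: 1.004
grasp_force: 0.0
```

```bash
python3 - <<'E'
from h import *
im=camrig.get_image("wrist");c=camrig.get_calibration("wrist");cv2.imwrite("pics/w1.png",im[:,:,::-1]);np.save("w1.npy",P(c))
p=np.load("p.npy")
for X in([122,-5,68],[122,-5,76],[30,-20,56],[-90,-20,92]):print(proj(P(c),fix(p,X)))
s=ctrl.get_state();print(s["tool_pos"],s["tcp_rot"])
E
```

```text
[322.26389597 206.80140153]
[322.25022794 209.77437634]
[333.60297344 303.69420266]
[326.28061277 447.30071505]
[ 0.69089783 -0.06003297  0.32926113] [[ 9.26631871e-01  3.75969215e-01 -7.24844227e-04]
 [ 3.75969375e-01 -9.26632085e-01  9.33016364e-05]
 [-6.36585374e-04 -3.58975501e-04 -9.99999733e-01]]
```

View pics/w1.png

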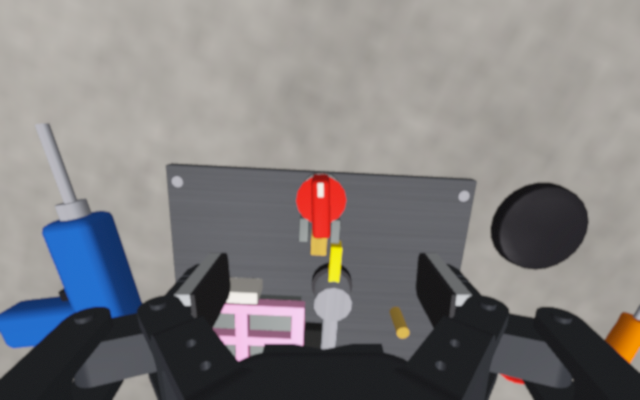

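The bar top spans (320,178) to (320,237). It is aligned with the image vertical, about 1.5 mm left of predicted, and locked. Next I descend and grip.

Scaled: 0.104 m is 0.13, 0.095 m is 0.1188.

Emit:
drive_effector(
  segments=[
    [0, -0.0013, 0.0313, 0, 0, 0],
    [0, -0.0013, 0.0625, 0, 0, 0],
    [0, -0.0013, 0.0938, 0, 0, 0],
    [0, -0.0013, 0.1188, 0, 0, 0],
    [0, -0.0013, 0.13, 0, 0, 0],
  ],
)

```text
t: 1.7
tool_pos: [0.6896, -0.0589, 0.2227]
tcp_rot: [[0.927, 0.376, -0.004], [0.376, -0.927, 0.001], [-0.004, -0.002, -1.0]]
force: [-0.6, -0.7, 0.5]
opening: 0.999
grasp_force: 0.0
```

Emit:
drive_effector(
  segments=[
    [0, 0, 0, 0, 0, 0],
    [0, 0, 0, 0, 0, 0],
    [0, 0, 0, 0, 0, 0],
    [0, 0, 0, 0, 0, 0],
    [0, 0, 0, 0, 0, 0],
  ],
  finger_gap=0,
  grip_force=50,
)

```text
t: 2.2
tool_pos: [0.6909, -0.0586, 0.2271]
tcp_rot: [[0.927, 0.374, 0.001], [0.374, -0.927, 0.002], [0.002, -0.001, -1.0]]
force: [-5.2, 7.8, 15.9]
opening: 0.153
grasp_force: 53.1
```

Emit:
drive_effector(
  segments=[
    [0, 0, 0, 0, 0, 0],
    [0, 0, 0, 0, 0, 0],
    [0, 0, 0, 0, 0, 0],
  ],
  finger_gap=0,
  grip_force=50,
)

```text
t: 2.5
tool_pos: [0.6909, -0.0585, 0.2272]
tcp_rot: [[0.927, 0.375, 0.001], [0.375, -0.927, 0.001], [0.001, -0.001, -1.0]]
force: [-2.4, 3.7, 6.2]
opening: 0.155
grasp_force: 50.7
```

Scaled: -35 degrees is -0.3889.

Emit:
drive_effector(
  segments=[
    [0, 0, 0, 0, 0, -0.0778],
    [0, 0, 0, 0, 0, -0.1556],
    [0, 0, 0, 0, 0, -0.2333],
    [0, 0, 0, 0, 0, -0.3111],
    [0, 0, 0, 0, 0, -0.3889],
  ],
)

```text
t: 3.0
tool_pos: [0.6909, -0.0584, 0.2272]
tcp_rot: [[0.54, 0.841, 0.001], [0.841, -0.54, 0.001], [0.002, -0.0, -1.0]]
force: [-2.2, 3.4, 6.4]
opening: 0.15
grasp_force: 50.7
```

Emit:
drive_effector(
  segments=[
    [0, 0, 0, 0, 0, -0.0778],
    [0, 0, 0, 0, 0, -0.1556],
    [0, 0, 0, 0, 0, -0.2333],
    [0, 0, 0, 0, 0, -0.3111],
    [0, 0, 0, 0, 0, -0.3778],
  ],
)

```text
t: 3.5
tool_pos: [0.6908, -0.0584, 0.2272]
tcp_rot: [[-0.022, 1.0, 0.001], [1.0, 0.022, 0.001], [0.001, 0.001, -1.0]]
force: [-2.9, 3.3, 6.3]
opening: 0.153
grasp_force: 50.7
```

Emit:
drive_effector(
  segments=[
    [0, 0, 0, 0, 0, 0],
    [0, 0, 0, 0, 0, 0],
  ],
)

```text
t: 3.7
tool_pos: [0.6908, -0.0584, 0.2272]
tcp_rot: [[-0.018, 1.0, 0.001], [1.0, 0.018, 0.001], [0.001, 0.001, -1.0]]
force: [-3.4, 4.1, 5.3]
opening: 0.153
grasp_force: 50.8
```

Emit:
drive_effector(
  segments=[
    [0, 0, 0, 0, 0, 0],
    [0, 0, 0, 0, 0, 0],
    [0, 0, 0, 0, 0, 0],
    [0, 0, 0, 0, 0, 0],
  ],
  finger_gap=1.0,
)

```text
t: 4.1
tool_pos: [0.6906, -0.0593, 0.2254]
tcp_rot: [[-0.017, 1.0, -0.0], [1.0, 0.017, -0.0], [-0.0, -0.0, -1.0]]
force: [-0.8, 0.3, -0.3]
opening: 0.826
grasp_force: 0.0
```

Emit:
drive_effector(
  segments=[
    [0, 0, -0.025, 0, 0, 0],
    [0, 0, -0.0625, 0, 0, 0],
    [0, 0, -0.1, 0, 0, 0],
    [-0.0125, -0.0375, -0.125, 0, 0, 0.0556],
    [-0.025, -0.075, -0.125, 0, 0, 0.1111],
  ],
)

```text
t: 4.6
tool_pos: [0.6318, -0.0805, 0.3303]
tcp_rot: [[0.159, 0.987, 0.008], [0.987, -0.159, -0.002], [-0.001, 0.008, -1.0]]
force: [0.6, -0.2, 0.1]
opening: 0.999
grasp_force: 0.0
```

Emit:
drive_effector(
  segments=[
    [-0.025, -0.0438, 0, 0, 0, 0.0556],
    [-0.0375, -0.0875, 0, 0, 0, 0.1111],
    [-0.0563, -0.125, 0, 0, 0, 0.1667],
    [-0.075, -0.1625, 0, 0, 0, 0.2222],
    [-0.075, -0.1625, 0, 0, 0, 0.2222],
  ],
)

```text
t: 5.1
tool_pos: [0.4904, -0.1196, 0.3249]
tcp_rot: [[0.488, 0.873, -0.002], [0.873, -0.488, -0.0], [-0.001, -0.002, -1.0]]
force: [-0.5, -0.6, 0.2]
opening: 0.998
grasp_force: 0.0
```

```bash
python3 - <<'E'
from h import *
C={n:P(camrig.get_calibration(n)) for n in("scene","side")}
for n in("wrist","scene","side"):
    if n=="wrist":C[n]=P(camrig.get_calibration(n))
    im=camrig.get_image(n);cv2.imwrite(f"pics/{n}2.png",im[:,:,::-1])
np.save("w2.npy",C["wrist"])
p=np.load("p.npy")
for X in([122,-5,76],[30,-20,56],[-90,-20,92]):print(proj(C["wrist"],fix(p,X)))
s=ctrl.get_state();print(s["t"],s["tool_pos"],s["tcp_rot"])
E
```

```text
[566.77439407 -26.61041533]
[455.00555024 110.30091485]
[346.49333672 243.12970994]
5.25 [ 0.49350199 -0.11920583  0.32618354] [[ 4.84656002e-01  8.74703784e-01  1.35972836e-03]
 [ 8.74704757e-01 -4.84656052e-01 -3.15003161e-04]
 [ 3.83466122e-04  1.34202904e-03 -9.99999026e-01]]
```

View pics/wrist2.png

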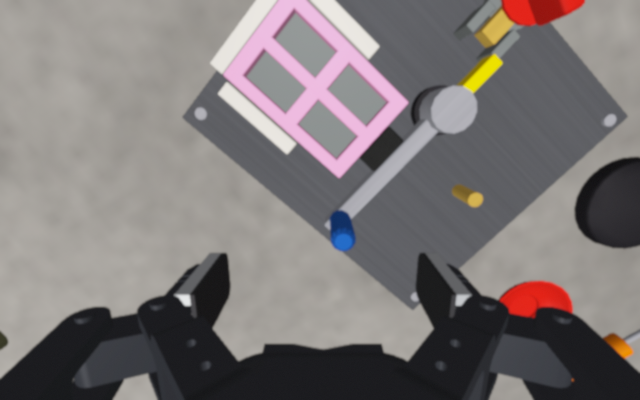

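The bolt is retracted from the tail at about (490,27), and the handle top is at (343,241). Now the exact handle position.

```bash
python3 - <<'E'
from h import *
p=np.load("p.npy");M=np.load("w2.npy")
A=M[:, :2];z=.091
uv=np.array([343,241]);L=np.array([M[0,:2]-uv[0]*M[2,:2],M[1,:2]-uv[1]*M[2,:2]])
r=-np.array([M[i,2]*z+M[i,3]-uv[i]*(M[2,2]*z+M[2,3]) for i in(0,1)])
h=np.linalg.solve(L,r);print("handle",h,fix(p,[-90,-20,92])[:2])
pv=fix(p,[30,-20,56]);print("pivot",pv)
s=ctrl.get_state();R=s["tcp_rot"];print(R.T@(np.append(h,.231)-s["tool_pos"]))
E
```

```text
handle [ 0.49451674 -0.14109355] [ 0.49603285 -0.1432915 ]
pivot [ 0.60947804 -0.10417385  0.056     ]
[-0.01868999  0.01136788  0.09519173]
```

Scaled: 0.095 m is 0.1188, -0.0187 m is -0.0234.

Emit:
drive_effector(
  segments=[
    [-0.0234, 0.0143, 0.0125, 0, 0, 0],
    [-0.0234, 0.0143, 0.0438, 0, 0, 0],
    [-0.0234, 0.0143, 0.075, 0, 0, 0],
    [-0.0234, 0.0143, 0.1063, 0, 0, 0],
    [-0.0234, 0.0143, 0.1188, 0, 0, 0],
  ],
)

```text
t: 5.75
tool_pos: [0.4941, -0.1405, 0.228]
tcp_rot: [[0.484, 0.875, -0.004], [0.875, -0.484, 0.002], [-0.0, -0.004, -1.0]]
force: [0.2, -0.5, -0.7]
opening: 1.001
grasp_force: 0.0
```

Emit:
drive_effector(
  segments=[
    [0, 0, 0, 0, 0, 0],
    [0, 0, 0, 0, 0, 0],
    [0, 0, 0, 0, 0, 0],
    [0, 0, 0, 0, 0, 0],
    [0, 0, 0, 0, 0, 0],
  ],
  finger_gap=0,
  grip_force=40,
)

```text
t: 6.25
tool_pos: [0.4944, -0.141, 0.232]
tcp_rot: [[0.485, 0.875, 0.001], [0.875, -0.485, -0.0], [0.0, 0.001, -1.0]]
force: [-0.9, 1.7, 6.0]
opening: 0.199
grasp_force: 38.8
```

Emit:
drive_effector(
  segments=[
    [0, 0, 0, 0, 0, 0],
    [0, 0, 0, 0, 0, 0],
    [0, 0, 0, 0, 0, 0],
  ],
  finger_gap=0,
  grip_force=40,
)

```text
t: 6.55
tool_pos: [0.4944, -0.141, 0.2319]
tcp_rot: [[0.485, 0.875, 0.001], [0.875, -0.485, -0.0], [0.0, 0.001, -1.0]]
force: [-1.5, 1.3, 5.5]
opening: 0.195
grasp_force: 38.9
```

```bash
python3 - <<'E'
from h import *
s=ctrl.get_state();R=s["tcp_rot"];h=s["tool_pos"];pv=np.array([.6095,-.1042,h[2]])
d=h-pv;print(np.hypot(*d[:2]),np.degrees(np.arctan2(d[1],d[0])))
for a in range(5,61,5):
    t=np.radians(a);c,sn=np.cos(t),np.sin(t)
    n=pv+[c*d[0]-sn*d[1],sn*d[0]+c*d[1],0];print(a,(R.T@(n-h)).round(4))
E
```

```text
0.12087084991740374 -162.25874151517831
5 [-0.0069  0.008   0.    ]
10 [-0.013   0.0165  0.    ]
15 [-0.0184  0.0256  0.    ]
20 [-0.023   0.0351  0.    ]
25 [-0.0268  0.045   0.    ]
30 [-0.0296  0.0551  0.    ]
35 [-0.0316  0.0655  0.    ]
40 [-0.0326  0.076   0.0001]
45 [-0.0328  0.0865  0.0001]
50 [-0.032   0.097   0.0001]
55 [-3.030e-02  1.074e-01  1.000e-04]
60 [-2.770e-02  1.177e-01  1.000e-04]
```

Scaled: 0.045 m is 0.0563, 0.0351 m is 0.0439.

Emit:
drive_effector(
  segments=[
    [-0.0086, 0.01, 0, 0, 0, 0],
    [-0.0163, 0.0206, 0, 0, 0, 0],
    [-0.023, 0.032, 0, 0, 0, 0],
    [-0.0288, 0.0439, 0, 0, 0, 0],
    [-0.0335, 0.0563, 0, 0, 0, 0],
  ],
)

```text
t: 7.05
tool_pos: [0.5211, -0.1863, 0.2319]
tcp_rot: [[0.485, 0.874, 0.002], [0.874, -0.485, 0.001], [0.002, 0.001, -1.0]]
force: [-0.4, 4.9, 5.0]
opening: 0.196
grasp_force: 38.9
```

Emit:
drive_effector(
  segments=[
    [-0.0035, 0.0126, 0, 0, 0, 0],
    [-0.006, 0.0256, 0, 0, 0, 0],
    [-0.0073, 0.0388, 0, 0, 0, 0],
    [-0.0075, 0.0519, 0, 0, 0, 0],
    [-0.0075, 0.0519, 0, 0, 0, 0],
  ],
)

```text
t: 7.55
tool_pos: [0.5549, -0.2113, 0.2318]
tcp_rot: [[0.485, 0.874, 0.001], [0.874, -0.485, 0.002], [0.002, -0.0, -1.0]]
force: [-1.0, 6.3, 7.3]
opening: 0.199
grasp_force: 39.8
```

Scaled: 0.0167 m is 0.0209, 0.0105 m is 0.0131.

Emit:
drive_effector(
  segments=[
    [0.0005, 0.0063, 0, 0, 0, 0],
    [0.001, 0.0131, 0, 0, 0, 0],
    [0.0023, 0.0209, 0, 0, 0, 0],
    [0.0023, 0.0209, 0, 0, 0, 0],
  ],
)

```text
t: 7.95
tool_pos: [0.57, -0.2175, 0.2318]
tcp_rot: [[0.485, 0.875, 0.0], [0.875, -0.485, 0.002], [0.002, -0.001, -1.0]]
force: [-2.9, 6.8, 8.4]
opening: 0.19
grasp_force: 39.7
```

Emit:
drive_effector(
  segments=[
    [0.0009, 0.0053, 0, 0, 0, 0],
    [0.0009, 0.0053, 0, 0, 0, 0],
    [0.0009, 0.0053, 0, 0, 0, 0],
  ],
)

```text
t: 8.25
tool_pos: [0.5736, -0.2186, 0.2318]
tcp_rot: [[0.485, 0.875, -0.0], [0.875, -0.485, 0.003], [0.002, -0.001, -1.0]]
force: [-2.3, 6.1, 7.0]
opening: 0.194
grasp_force: 39.6
```

Scaled: 0.002 m is 0.0025, 0.0005 m is 0.0006.

Emit:
drive_effector(
  segments=[
    [0.0006, 0.0025, 0, 0, 0, 0],
    [0.0006, 0.0025, 0, 0, 0, 0],
  ],
)

```text
t: 8.45
tool_pos: [0.5751, -0.2191, 0.2318]
tcp_rot: [[0.485, 0.875, -0.003], [0.875, -0.485, 0.003], [0.002, -0.004, -1.0]]
force: [-6.8, 6.0, 9.1]
opening: 0.196
grasp_force: 39.9
```

Emit:
drive_effector(
  segments=[
    [0.0006, 0.0025, 0, 0, 0, 0],
    [0.0006, 0.0025, 0, 0, 0, 0],
  ],
)

```text
t: 8.65
tool_pos: [0.5764, -0.2195, 0.2316]
tcp_rot: [[0.485, 0.875, -0.006], [0.875, -0.485, 0.004], [0.001, -0.008, -1.0]]
force: [-10.3, 7.6, 13.0]
opening: 0.195
grasp_force: 40.4
```

Emit:
drive_effector(
  segments=[
    [0.0006, 0.0025, 0, 0, 0, 0],
    [0.0006, 0.0025, 0, 0, 0, 0],
  ],
  only="pos|force",
)

```text
tool_pos: [0.5776, -0.2199, 0.2315]
force: [-16.2, 9.3, 15.5]
grasp_force: 40.9
```

The force is now rising steeply, so the arm is at its stop. I'll check by eye.

```bash
python3 - <<'E'
from h import *
I={n:camrig.get_image(n) for n in("scene","side","wrist")}
S=[cv2.resize(I[n][y:y+130,x:x+130],(390,390),interpolation=cv2.INTER_CUBIC) for n,x,y in(("scene",225,165),("side",260,175))]
cv2.imwrite("pics/c3.png",np.hstack(S)[:,:,::-1]);cv2.imwrite("pics/w3.png",I["wrist"][:,:,::-1])
s=ctrl.get_state();print(s["force"],s["tool_pos"],s["t"])
E
```

```text
[-16.09848829   9.45184652  15.86871178] [ 0.57751233 -0.21981427  0.2314968 ] 9.0
```

View pics/c3.png

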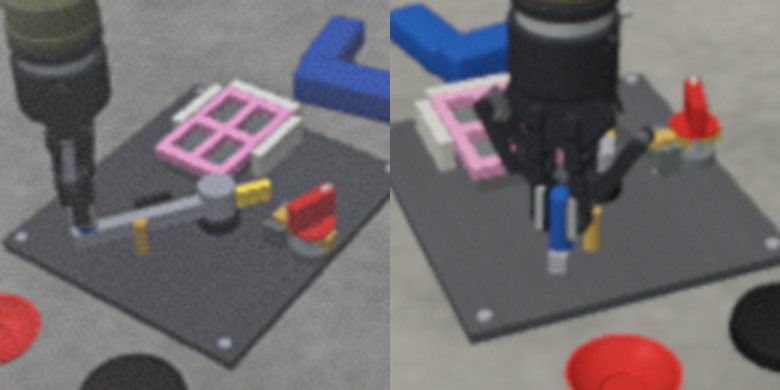

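View pics/w3.png

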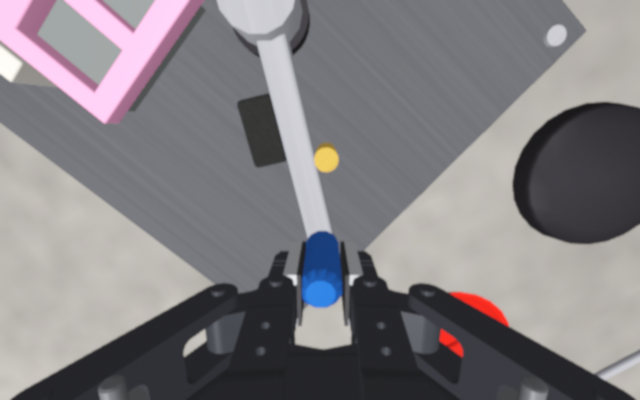

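The arm lies against the stop pin at (325,158), the handle is gripped at (322,275), the frame is in its nest and the knob is turned with the bolt drawn. I'm handing in the job.

```bash
python3 -c "
from station import ctrl, camrig
print(ctrl.finish_job())"
```

```text
the job is handed in; nothing more can be done
None
```

The job is handed in: the knob is turned to about 1.26 rad with the bolt clear of the tail, the arm is gripped by its blue handle and held against its stop, and the last pictures show the frame still in its nest (no verdict was returned).

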